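# Set the coffee press's support leg to its mark and clamp it

## Task

Pull the coffee press's sliding support leg out by the upright grip of its cam lever, the lever still open, until the clamp stands on the long mark across the rail; pause there, then swing the lever fully shut while holding the leg on the mark. Finish with the grip still firmly in the gripper and the lever held shut: do not let go, the program ends holding. Leave the cup, tools and parts lying around as they are.

Things in the scene. Friction and masses are not known exactly. Their poses are not given: they have to be found in the camera images.
- machine: Prototype coffee press, fixed: column, brass cylinder, power supply on a steel tube frame 250 x 600 mm. Origin on the table below the long mark, on the slotted rail's centre line. z up; +y along rail and leg, outwards, away from the column; +x across the frame to the far rail. Slotted rail 50 mm wide, top at 62 mm, outer end face 100 mm beyond the mark (+y); slot in its top 20 x 180 mm.
- mark (a point): The long mark: a dark line engraved straight across the rail's top, to both sides of the slot (other scale lines, 10 mm apart, are short and on one side only). The point lies on the rail's top (z = 62 mm) on the centre line of the slot; axes as those of the machine.
- leg (a joint): Sliding leg: flat aluminium bar 36 mm wide in the rail, its rubber foot 200 mm beyond the clamp. Value in m: how far the clamp (the lever's pivot, with its pointer) stands outwards (+y) of the long mark; 0 = on the mark, negative = drawn in too far; range -0.10 to 0.04, starts at -0.085 to -0.03. About 1.5 N of friction; stays where it is left.
- pivot (a point): The cam lever's pivot on the sliding leg: on the centre line of the slot, 76 mm above the table, above a small square clamp plate that rides on the rail; moves with the leg. Axes as those of the machine.
- cam_lever (a joint): Cam lever, turning on the leg's upright pivot, in rad: 0 = shut (firm stop), along the rail, pointing to +y; opens anticlockwise from above, to the machine's -x (robot) side; 1.25 = open stop, starts at 0.85 to 1.1. Nearly free to 0.39, then the cam bites the slot wall (3 to 5 N at the grip) and pushes the leg outwards, up to 4 mm if not held. Shut, it stays shut and clamps the leg.
- handgrip: Upright grip at the lever's free end: black plastic cylinder 16 mm across, from 78 to 116 mm above the table, axis 65 mm from the pivot, not spinning. Below it the flat steel arm, 16 mm wide, top at 78 mm. With leg value s and lever angle a it is at x = -0.065 sin(a), y = s + 0.065 cos(a) in the machine's axes. Origin at the grip's foot; its +y points away from the pivot.
- grip (a point): The place to pinch on the upright grip: on its axis, 22 mm above its foot, 100 mm above the table.
- cup: White espresso mug, 68 mm across, 62 mm high, standing by the rail on the robot's side. Origin under its centre. To be left alone.
- tamper: Steel coffee tamper, 58 mm across, 66 mm high, standing near the leg on the robot's side. Origin under its centre. To be left alone.
- connector: Small green terminal plug, 30 x 16 x 14 mm, lying between the frame's two rails. Origin under its centre. To be left alone.
- fitting: Brass pipe fitting, 28 mm across, 40 mm high, standing between the frame's two rails. Origin under its centre. To be left alone.
- screwdriver: Screwdriver lying on the table beyond the frame's end. To be left alone.
- wrench: Open-ended wrench lying on the table to the left. To be left alone.
- caliper: Digital caliper, 160 mm long, lying on the table to the left. To be left alone.
- screw_jar: Clear jar with a metal lid, 52 mm across, 55 mm high, standing to the left, beyond the leg's foot. Origin under its centre. To be left alone.

How it is judged:
On the way, in this order (a step that is already met when the one before it is completed fails the run):
1. the leg, held by the lever's grip, stands on the long mark (within 5 mm) with the lever still open (more than 0.5 rad) (value of joint leg between -0.005 and 0.005 m and value of joint cam_lever above 0.5 rad and contact force between the fingers and handgrip above 2 N), for 0.2 s.
2. the lever is shut with the grip held and the leg on the mark (within 4 mm) (value of joint leg between -0.004 and 0.004 m and value of joint cam_lever below 0.05 rad and contact force between the fingers and handgrip above 2 N), for 0.2 s.
At the end, for the whole second after the job is handed in: The leg's clamp is within 4 mm of the long mark, the cam lever is shut to within 0.05 rad of its stop, and the fingers are still pressing on the lever's grip with more than 3 N, all through the last second (value of joint leg between -0.004 and 0.004 m and value of joint cam_lever below 0.05 rad and contact force between the fingers and handgrip above 3 N); the arm keeps its last pose, push and grip.
It fails at once if the cam lever is swung into its bite (below 0.3 rad) with the leg more than 8 mm off the mark (value of joint cam_lever below 0.3 rad and not (value of joint leg between -0.008 and 0.008 m)).
It fails at once if a cup, tool or part lying around is moved by more than 25 mm (distance of any of cup, tamper, connector, fitting, screwdriver, wrench, caliper, screw_jar from where it was at the start of the episode above 0.025 m).
It also fails if it takes over 40 s, if anything falls off the work surface, if the arm or the gripper's body presses on something with over 40 N, if the wrist force passes 120 N, or if a joint passes its speed limit or range.

## Robot

A 6-joint arm with a two-finger parallel gripper is mounted at the origin on the work surface. World frame = base frame: x ahead of the robot, y to its left, z up, the work surface at z = 0. Lengths are in m, angles in rad, forces in N, time in s.
With the tool pointing down it reaches from about 0.35 to 0.975 m from the base axis. Payload 4.9 kg.
Tool frame: the origin (TCP) lies on the centre line of the jaws, within the pads' length; the fingertips stand 8 mm ahead of it and the grasp point (between the pads) lies 11 mm behind it; z points along the fingers, y is the direction in which the jaws open and shut (so a half turn about z gives the same grasp; the last joint's range is limited). The gripper opens to 85 mm and grips with 20 to 120 N. Pads are 22 mm wide; open, the fingers measure 114 mm over their backs; the gripper's body (76 mm by 85 mm) begins 54 mm behind the grasp point. The pads swing forward as they close: fully open they stand 13 mm farther back than shut.
Start: joints at [1.23, 0.053, 1.613, -0, 1.476, -0.119], TCP at [0.137, 0.61, 0.239] pointing down, gripper open.
Joint ranges: [-3.01, 3.01], [-1.01, 2.22], [0.06, 2.58], [-1.02, 4.17], [0.09, 2.62], [-3.14, 3.14]. Speed limits (rad/s): [2.57, 2.57, 3.14, 3.14, 3.14, 3.14].

## Interface

Orientations are given as a rotation vector (axis times angle).
In Python, from station import get_obs, get_image, calibration, finish_job gives the robot as it stands. The module is installed in compiled form; this text tells all that it offers.
- The arm moves only by the shell command python3 -m jog 'ROWS' [FORCE]. ROWS is JSON, a list of rows, each a list of 7 numbers: the shift along the tool's x, y, z in cm, then the turn, a rotation vector about the tool's x, y, z in rad, then the closure in counts, from 0 (fully open) to 255 (shut). In form: [[dx, dy, dz, ax, ay, az, jaw], ...]. A call has 1 to 8 rows; each row is the pose to reach, as a shift and turn from the pose measured when the call began, along the tool's axes at that moment; what a row does not reach only later rows make up. A row lasts 1/12 s, in which the tool goes at most 41.7 mm and 7.16 degrees, less where a joint would pass 70% of its speed; a pose out of reach is approached as far as the arm can. A call with a gripper value outside its range is refused whole. The fingers move at their own pace and stop on an object; FORCE is the grip in N (left out, the last holds). Time passes only in rows, so rows that repeat a pose let the fingers close. It gives the time, the measured TCP pose, the force and the opening at its end, in the units of the state.
- get_obs(): the state, without advancing time (a new reading comes with each control period).
- get_image(name): name is "scene" or "top" or "wrist"; returns the picture (480x640x3 uint8, red, green, blue); there is no depth.
- calibration(name): a dict with "vfov" (degrees; the focal length in pixels is half the picture's height over the tangent of half this angle, whatever the lens; pixels are square), "cx", "cy" (the principal point, pixels), "R" (3x3) and "t" (3): a world point X has camera coordinates R X + t. Camera axes: x right, y down, z forward; pixel columns grow to the right and rows downward; lengths in m; the calibration is good to about 2 mm. A picture is of the moment at which its call begins: read the wrist's pose just before it. calibration takes no time and is no camera call; for the wrist camera it gives the pose at the moment of the call.
- finish_job(): hands the job in, once; it reports no verdict.
The state is a dict: "t": time; "q": joint angles; "dq": joint speeds; "effort": joint torques, N m; "tool_pos": TCP position; "tool_rot": TCP orientation; "contact_force": force on the tool from outside, world axes, zero at the start; "wrist_torque": the same for the moment, N m; "opening": finger opening in m.
Only numpy, scipy, OpenCV 4.12 (cv2) and the standard library are available. Lean on these libraries where they do the work, as an engineer would, in place of code of your own. Each camera call takes 0.05 s, during which the arm holds its last target. There are 200 camera calls.

## Working session

There is one attempt and no reset: what is moved stays moved. The work goes in short steps, Python scripts to look and compute and a shell command to move; the robot and the scene stay as the last step left them, time stands still between calls to the robot, and variables do not carry over. Pictures are saved under pics/ and viewed, about 8 in all and at most 12, crops included, and the job is handed in when it is done.

```bash
mkdir -p pics
cat > h.py <<'E'
import numpy as np, cv2
from station import *
from scipy.spatial.transform import Rotation as Rn
def cam(n):
    c=calibration(n); f=240/np.tan(np.radians(c['vfov'])/2); return f,c['cx'],c['cy'],np.array(c['R']),np.array(c['t'])
def ray(n,u,v,z,C=None):
    f,cx,cy,R,t=C or cam(n); d=R.T@np.array([(u-cx)/f,(v-cy)/f,1]); o=-R.T@t
    return o+d*(z-o[2])/d[2]
def proj(n,X,C=None):
    f,cx,cy,R,t=C or cam(n); p=R@np.array(X)+t; return p[:2]/p[2]*f+[cx,cy]
E
python3 - <<'E'
from h import *
o=get_obs(); print(o)
for n in ['scene','top','wrist']:
    print(n,calibration(n)); cv2.imwrite(f'pics/{n}0.png',get_image(n)[:,:,::-1])
E
```

```text
{'t': 0.0, 'q': array([ 1.22998071e+00,  5.33511571e-02,  1.61429679e+00,  4.82700733e-05,
        1.47602244e+00, -1.19005186e-01]), 'dq': array([-2.05571980e-03,  4.09457122e-05, -3.48780913e-04,  1.27824178e-03,
        3.79040068e-04, -2.34815534e-03]), 'effort': array([-1.41753120e-03, -3.93665850e+01, -3.70178461e+01, -3.49766096e-04,
        7.07642699e-03,  1.63692300e-07]), 'tool_pos': array([0.13728132, 0.60910897, 0.23806488]), 'tool_rot': array([-0.34765464, -3.12177224,  0.00316011]), 'contact_force': array([ 0.09738782, -0.65800543,  0.2729583 ]), 'wrist_torque': array([-0.0517617 ,  0.02326075,  0.00384038]), 'opening': 0.08541578915164812}
scene {'vfov': 55.25579261733162, 'cx': 307.942447138885, 'cy': 239.1735854457641, 'R': array([[ 0.08546044,  0.99633854, -0.00245664],
       [ 0.85536681, -0.07463261, -0.51261837],
       [-0.51092478,  0.04170726, -0.85861305]]), 't': array([-0.25541271, -0.40972361,  1.12666991])}
top {'vfov': 52.67540509465911, 'cx': 314.44850614309365, 'cy': 244.9005780490868, 'R': array([[ 0.01325041, -0.99947162, -0.02967995],
       [-0.98320693, -0.00762023, -0.18233504],
       [ 0.18201253,  0.03159755, -0.9827884 ]]), 't': array([0.20750544, 0.56873938, 0.90628208])}
wrist {'vfov': 62.96954423571209, 'cx': 323.5343190081687, 'cy': 240.9561928822889, 'R': array([[ 0.22005239,  0.97548726, -0.00124226],
       [ 0.92375752, -0.20797355,  0.32158831],
       [ 0.31344694, -0.07191382, -0.94687878]]), 't': array([-0.62492418, -0.04052616,  0.37934812])}
```

View pics/top0.png

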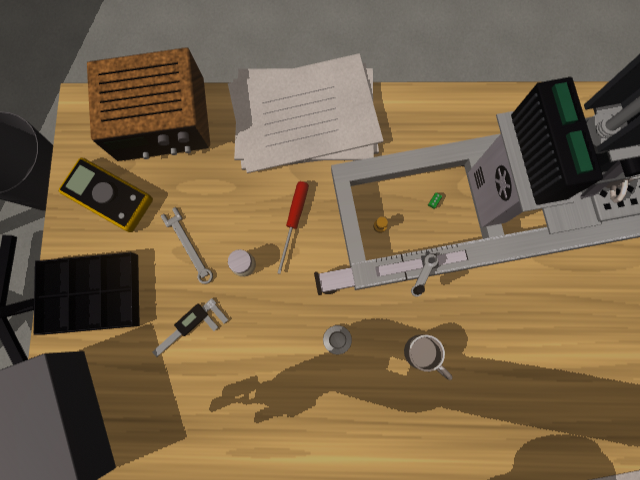

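View pics/wrist0.png

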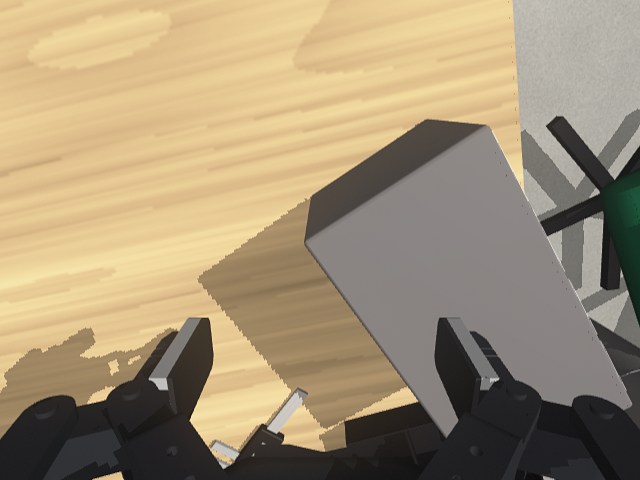

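The top view shows the pivot near (432,260), the grip near (419,290), the mark near (402,267), the tamper at (338,340) and the cup at (425,352). The wrist camera is looking elsewhere. I'll enlarge the rail.

Run:
```python
import cv2
i=cv2.imread('pics/top0.png')[230:310,350:480]
cv2.imwrite('pics/topc.png',cv2.resize(i,None,fx=6,fy=6,interpolation=cv2.INTER_CUBIC))
```

```text
(no output)
```

View pics/topc.png

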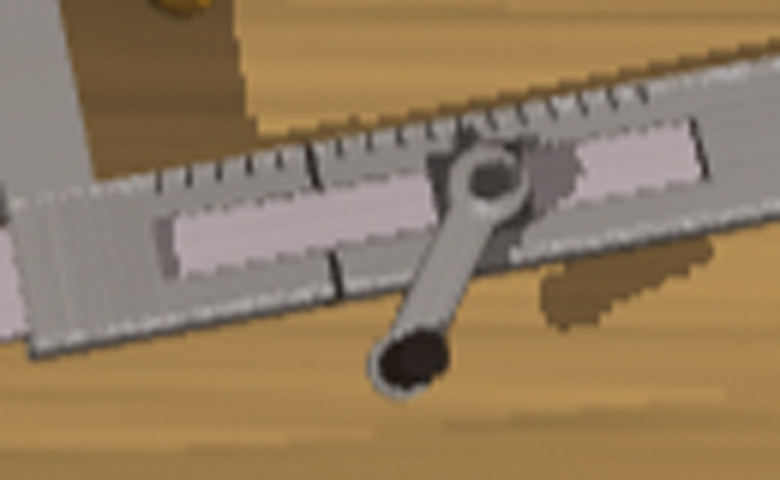

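View pics/scene0.png

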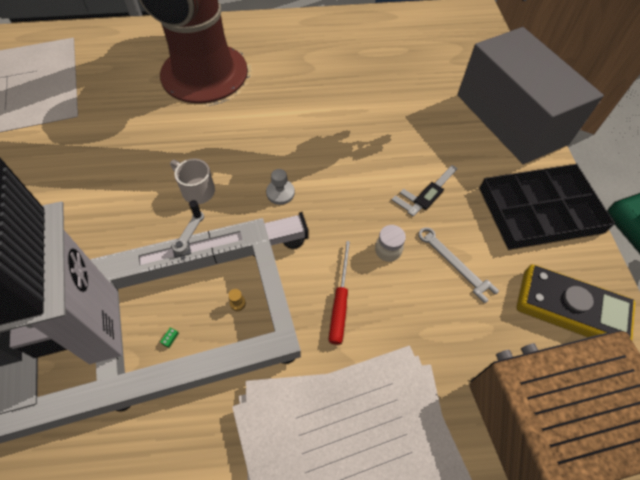

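Run:
```python
from h import *
C=cam('top')
P=lambda x,y,z: ray('top',350+(x+.5)/6-.5,230+(y+.5)/6-.5,z/1000,C)[:2]
m=(P(308,144,62)+P(341,299,62))/2
print('width',np.linalg.norm(P(308,144,62)-P(341,299,62)))
end=P(20,278,62)
d=end-m; print('mark',m,'end dist',np.linalg.norm(d))
# direction by slot centreline & edges
s1=P(168,247,62); s2=P(700,150,62)
print('slot len',np.linalg.norm(s1-s2))
e=P(33,355,62)-P(780,208,62)
for v in (d,s1-s2,e): print(np.degrees(np.arctan2(v[1],v[0])))
for z in (78,82,86,90):
  print('piv',z,P(490,180,z))
g=P(415,357,116); print('grip',g)
y=(s1-s2)/np.linalg.norm(s1-s2); x=np.array([y[1],-y[0]])
for n,p in (('piv',P(490,180,84)),('grip',g)): print(n,(p-m)@x,(p-m)@y)
print(x,y)
for n,(u,v,z) in dict(cup=(425,352,62),tamper=(338,340,66)).items():
  p=ray('top',u,v,z/1000,C)[:2]; print(n,p,(p-m)@x,(p-m)@y)
```

```text
width 0.051453120312301356
mark [0.52409443 0.03930345] end dist 0.10031859139905454
slot len 0.17530692914621326
101.19261149557745
100.93987299120334
101.73181315343238
piv 78 [ 0.53552644 -0.01099876]
piv 82 [ 0.53490189 -0.01015721]
piv 86 [ 0.53427735 -0.00931565]
piv 90 [ 0.53365281 -0.0084741 ]
grip [0.47525862 0.02116311]
piv 0.0009977351194741832 -0.05014043722957748
grip -0.051390965435911984 -0.008542674202202803
[0.98182688 0.18977876] [-0.18977876  0.98182688]
cup [0.36216531 0.00264513] -0.16594333045985626 -0.005261413182626428
tamper [0.38212791 0.16618784] -0.1153065829287031 0.15152073327042356
```

```bash
cat >> h.py <<'E'
TH=np.radians(101.1)-np.pi/2
M=np.array([.5241,.0393]); X=np.array([np.cos(TH),np.sin(TH)]); Y=np.array([-X[1],X[0]])
def gw(s,a): return M-X*.065*np.sin(a)+Y*(s+.065*np.cos(a))
def goto(xy,z,a):
    """tool-frame shift/turn to TCP at xy,z, pointing down, jaws along lever tangent at angle a"""
    o=get_obs(); R=Rn.from_rotvec(o['tool_rot']).as_matrix(); p=o['tool_pos']
    best=None
    for k in (0,np.pi):
        ty=TH+a+k; yv=np.array([np.cos(ty),np.sin(ty),0]); zv=np.array([0,0,-1.]); W=np.c_[np.cross(yv,zv),yv,zv]
        r=Rn.from_matrix(R.T@W).as_rotvec()
        if best is None or np.linalg.norm(r)<np.linalg.norm(best): best=r
    d=R.T@(np.array([*xy,z])-p)*100
    return np.round(d,2),np.round(best,3)
def state():
    o=get_obs(); p=o['tool_pos'][:2]-M; return p@X,p@Y,o['tool_pos'][2]
E
python3 - <<'E'
from h import *
print(Rn.from_rotvec(get_obs()['tool_rot']).as_matrix().round(3))
print(gw(-.0485,.911), goto(gw(-.0485,.911),.18,.911), goto(gw(-.0485,.911),.092,.911))
E
```

```text
[[-0.976  0.22  -0.001]
 [ 0.22   0.976 -0.002]
 [ 0.    -0.002 -1.   ]]
[0.47536998 0.02091663] (array([-45.92, -49.94,   5.91]), array([-0.002,  0.   ,  0.244])) (array([-45.92, -49.93,  14.71]), array([-0.002,  0.   ,  0.244]))
```

```bash
python3 -m jog '[[-46,-50,5.9,0,0,0.244,0],[-46,-50,5.9,0,0,0.244,0],[-46,-50,5.9,0,0,0.244,0],[-46,-50,5.9,0,0,0.244,0],[-46,-50,5.9,0,0,0.244,0],[-46,-50,5.9,0,0,0.244,0],[-46,-50,5.9,0,0,0.244,0],[-46,-50,5.9,0,0,0.244,0]]' 40; python3 -c "
from h import *
print(goto(gw(-.0485,.911),.18,.911))"
```

```text
t: 0.82
tool_pos: [0.3031, 0.3199, 0.21]
tool_rot: [0.724, 3.057, -0.002]
contact_force: [1.3, -0.3, 0.8]
opening: 0.0855
(array([-28.8 , -18.99,   3.03]), array([-0.001,  0.   ,  0.001]))
```

```bash
python3 -m jog '[[-28.8,-19,3,0,0,0,0],[-28.8,-19,3,0,0,0,0],[-28.8,-19,3,0,0,0,0],[-28.8,-19,3,0,0,0,0],[-28.8,-19,3,0,0,0,0],[-28.8,-19,3,0,0,0,0],[-28.8,-19,3,0,0,0,0],[-28.8,-19,3,0,0,0,0]]' ; python3 -m jog '[[0,0,0,0,0,0,60],[0,0,0,0,0,0,60]]'
python3 - <<'E'
from h import *
print(goto(gw(-.0485,.911),.092,.911),get_obs()['q'])
C=cam('wrist'); cv2.imwrite('pics/w1.png',get_image('wrist')[:,:,::-1])
for n,p in dict(grip=[*gw(-.0485,.911),.116],mark=[*M,.062],piv=[*(M-.0485*Y),.084]).items(): print(n,proj('',p,C))
E
```

```text
t: 1.48
tool_pos: [0.4685, 0.0315, 0.1813]
tool_rot: [0.725, 3.056, -0.002]
contact_force: [0.6, 0.5, -0.3]
opening: 0.085
t: 1.65
tool_pos: [0.4687, 0.0296, 0.1807]
tool_rot: [-0.731, -3.054, 0.002]
contact_force: [0.7, 0.5, 0.1]
opening: 0.0657
(array([-1.  , -0.45,  8.87]), array([-0.002, -0.001, -0.004])) [-9.49260731e-02 -2.89645362e-01  2.02524402e+00 -1.29948467e-03
  1.40749525e+00 -1.19555986e+00]
grip [314.19203443 286.00887092]
mark [370.19368868 298.30822977]
piv [316.39372119 352.24859474]
```

View pics/w1.png

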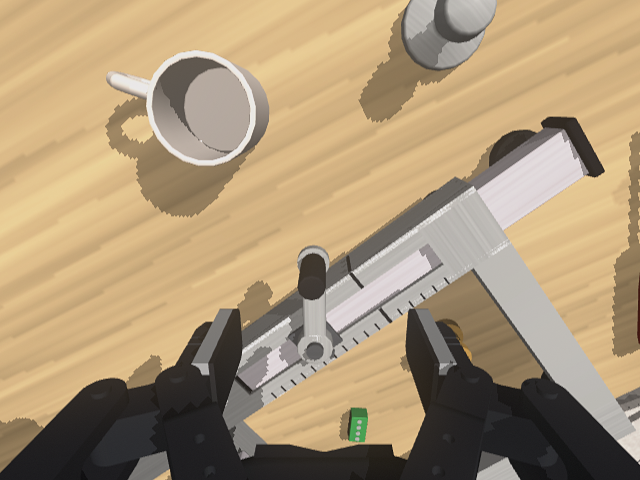

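The wrist view puts the grip top at (313,287) and the hub at (315,350), both as predicted. The mark needs a closer look.

Run:
```python
import cv2
i=cv2.imread('pics/w1.png')[235:375,290:420]
cv2.imwrite('pics/w1c.png',cv2.resize(i,None,fx=4,fy=4,interpolation=cv2.INTER_CUBIC))
```

```text
(no output)
```

View pics/w1c.png

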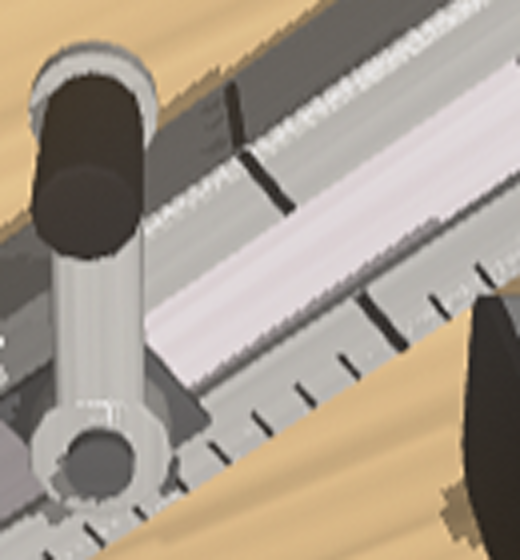

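```bash
python3 -m jog '[[-1,-0.45,3,0,0,0,60],[-1,-0.45,6,0,0,0,60],[-1,-0.45,8.7,0,0,0,60],[-1,-0.45,8.7,0,0,0,60],[-1,-0.45,8.7,0,0,0,60],[-1,-0.45,8.7,0,0,0,60]]' ; python3 -c "
from h import *
print(goto(gw(-.0485,.911),.093,.911), state(), gw(-.0485,.911))"
```

```text
t: 2.2
tool_pos: [0.4757, 0.0232, 0.0954]
tool_rot: [0.725, 3.056, -0.001]
contact_force: [0.3, 0.7, 1.2]
opening: 0.0652
(array([-0.07, -0.21,  0.24]), array([-0.001,  0.001,  0.   ])) (np.float64(-0.050621928941375245), np.float64(-0.006520817997851383), np.float64(0.09542294979617465)) [0.47536998 0.02091663]
```

```bash
python3 -m jog '[[-0.05,-0.2,0.2,0,0,0,120],[-0.05,-0.2,0.2,0,0,0,200],[-0.05,-0.2,0.2,0,0,0,255],[-0.05,-0.2,0.2,0,0,0,255],[-0.05,-0.2,0.2,0,0,0,255],[-0.05,-0.2,0.2,0,0,0,255],[-0.05,-0.2,0.2,0,0,0,255],[-0.05,-0.2,0.2,0,0,0,255]]' 40
python3 - <<'E'
from h import *
print(state(), get_obs()['contact_force'],get_obs()['opening'])
C=cam('wrist');cv2.imwrite('pics/w2.png',get_image('wrist')[:,:,::-1])
print(proj('',[*M,.062],C),proj('',[*(M-.0485*Y),.084],C))
E
```

```text
t: 2.87
tool_pos: [0.4758, 0.021, 0.0945]
tool_rot: [0.725, 3.055, -0.001]
contact_force: [-2.2, 0.9, 4.9]
opening: 0.0147
(np.float64(-0.05086921862750952), np.float64(-0.008623816181638651), np.float64(0.09453518739495498)) [-2.16181205  0.91656133  4.86932538] 0.014743788465151893
[398.60009768 359.17081174] [321.59601913 441.4884976 ]
```

View pics/w2.png

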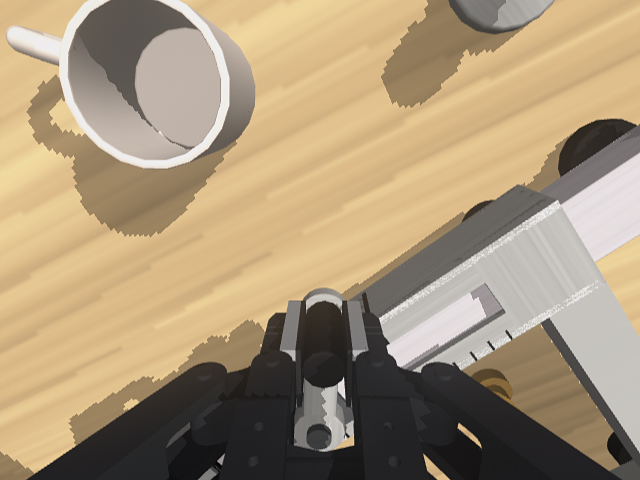

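Run:
```python
from h import *
o=get_obs();R=Rn.from_rotvec(o['tool_rot']).as_matrix(); print((R.T@np.array([*Y,0])).round(3)); print(goto(gw(0,.911),.0945,.911))
```

```text
[ 0.613  0.79  -0.001]
(array([ 3.01,  3.8 , -0.  ]), array([-0.   ,  0.002, -0.   ]))
```

```bash
python3 -m jog '[[0.4,0.5,0,0,0,0,255],[0.8,1,0,0,0,0,255],[1.2,1.5,0,0,0,0,255],[1.6,2.0,0,0,0,0,255],[2,2.5,0,0,0,0,255],[2.4,3,0,0,0,0,255],[2.7,3.4,0,0,0,0,255],[2.7,3.4,0,0,0,0,255]]' 40
python3 - <<'E'
from h import *
print(state(), goto(gw(0,.911),.0945,.911))
cv2.imwrite('pics/t2.png',cv2.resize(get_image('top')[225:305,340:470,::-1],None,fx=6,fy=6,interpolation=cv2.INTER_CUBIC))
E
```

```text
t: 3.58
tool_pos: [0.4668, 0.0649, 0.0947]
tool_rot: [0.723, 3.056, 0.001]
contact_force: [2.1, 1.7, 2.1]
opening: 0.0147
(np.float64(-0.05129440675157244), np.float64(0.03618363828905143), np.float64(0.09466612710328436)) (array([0.23, 0.29, 0.02]), array([0.001, 0.001, 0.001]))
```

View pics/t2.png

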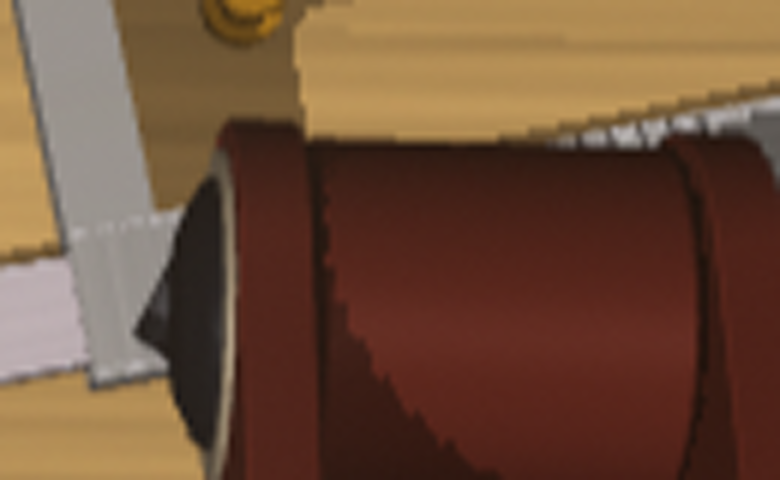

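The arm hides the rail in the top view, so I'll use the scene and wrist cameras instead.

```bash
python3 -m jog '[[0.22,0.3,0,0,0,0,255],[0.22,0.3,0,0,0,0,255],[0.22,0.3,0,0,0,0,255],[0.22,0.3,0,0,0,0,255]]'
python3 - <<'E'
from h import *
print(state(), goto(gw(0,.911),.0945,.911))
C=cam('wrist'); w=get_image('wrist'); s=get_image('scene')
print('wrist mark',proj('',[*M,.062],C),'hub84',proj('',[*M,.084],C),proj('',[*M,.09],C))
for z in(.062,.084,.116):print('scene',z,proj('scene',[*M,z]))
print('scene grip foot',proj('scene',[*gw(0,.911),.078]))
a=cv2.resize(w[330:480,250:430],None,fx=3,fy=3,interpolation=cv2.INTER_CUBIC)   # 540x450
b=cv2.resize(s[180:280,130:260],None,fx=4,fy=4,interpolation=cv2.INTER_CUBIC) 
cv2.imwrite('pics/s3.png',np.hstack([cv2.resize(s[190:270,160:245],None,fx=5,fy=5,interpolation=cv2.INTER_CUBIC),cv2.resize(w[347:480,265:390],None,fx=3,fy=3,interpolation=cv2.INTER_CUBIC)[:400]])[:,:,::-1]) if 0 else None
l=cv2.resize(s[185:275,160:240],None,fx=5,fy=5,interpolation=cv2.INTER_CUBIC); r=cv2.resize(w[330:480,260:393],None,fx=3,fy=3,interpolation=cv2.INTER_CUBIC)
cv2.imwrite('pics/s3.png',np.hstack([l,r])[:,:,::-1])
E
```

```text
t: 3.97
tool_pos: [0.466, 0.0685, 0.0946]
tool_rot: [0.724, 3.056, 0.002]
contact_force: [1.3, 1.2, 1.6]
opening: 0.0147
(np.float64(-0.05136135316148055), np.float64(0.03987348881305953), np.float64(0.0946379072122523)) (array([-0.  , -0.  ,  0.01]), array([0.001, 0.   , 0.001]))
wrist mark [322.11752585 408.1079254 ] hub84 [322.05145892 442.09667718] [322.03076398 452.74338081]
scene 0.062 [210.46540361 241.36528777]
scene 0.084 [208.09852127 234.85882126]
scene 0.116 [204.44601103 224.81821422]
scene grip foot [225.89697744 207.92123844]
```

View pics/s3.png

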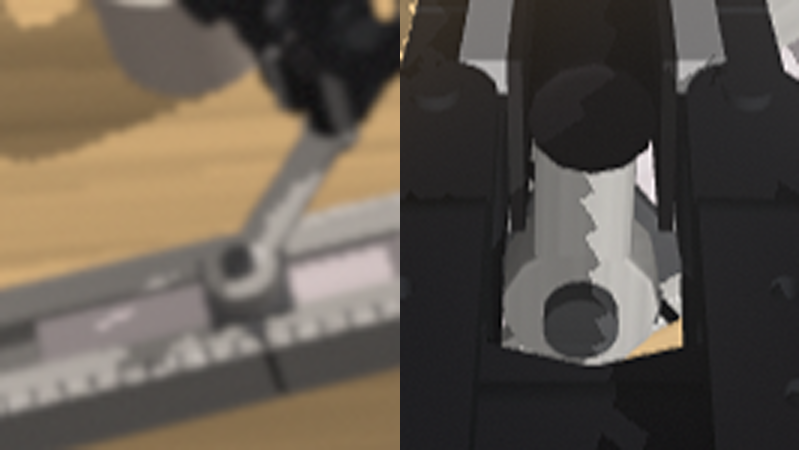

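```bash
python3 - <<'E'
from h import *
f=lambda X:((proj('scene',X)-[160,185])*5).round(1)
print('mark edge top',f([*(M+.025*X),.062]),'mark foot side',f([*(M+.025*X),.050]),f([*(M+.025*X),.042]))
for s in(-.004,-.002,0,.002):print(s,'hub80',f([*(M+s*Y),.080]),'plate corner far +y 15mm',f([*(M+(s)*Y+.0*X),.076]))
E
python3 - <<'E'
from h import *
s=get_image('scene')
c=cv2.resize(s[218:268,182:232],None,fx=12,fy=12,interpolation=cv2.INTER_CUBIC)
f=lambda X:tuple(((proj('scene',X)-[182,218]+.5)*12).astype(int))
for X_,col in(([*(M+.025*X),.062],(255,0,0)),([*(M+.010*X),.062],(255,0,0)),([*M,.080],(0,255,0))):cv2.circle(c,f(X_),3,col,-1); print(f(X_))
cv2.imwrite('pics/s4.png',c[:,:,::-1])
E
```

```text
mark edge top [264.6 341.5] mark foot side [270.8 358.1] [274.8 368.9]
-0.004 hub80 [231.2 258.1] plate corner far +y 15mm [233.4 264. ]
-0.002 hub80 [236.9 256.7] plate corner far +y 15mm [239.1 262.7]
0 hub80 [242.7 255.3] plate corner far +y 15mm [244.9 261.3]
0.002 hub80 [248.4 254. ] plate corner far +y 15mm [250.6 259.9]
(np.int64(377), np.int64(429))
(np.int64(359), np.int64(343))
(np.int64(324), np.int64(222))
```

View pics/s4.png

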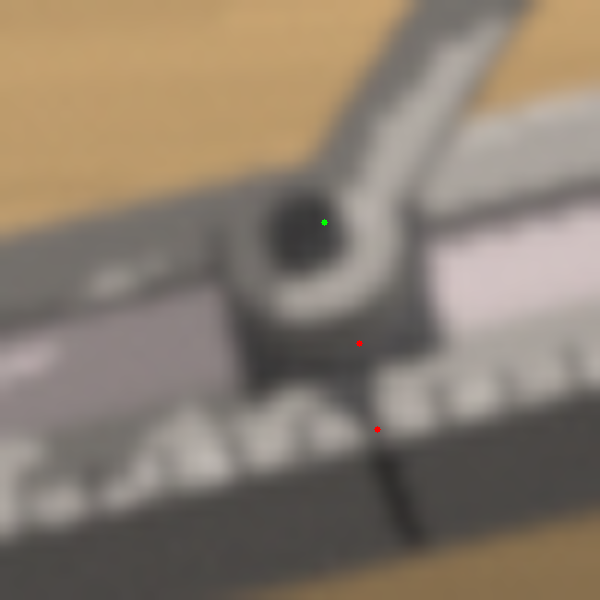

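Comparing hub and mark in the scene view gives the leg at about -1.5 mm: the mark edge is seen at (378,450), the hub ring at (315,248). I'll nudge it out 1.5 mm, pause, then work out the arc.

```bash
python3 -m jog '[[0.09,0.12,0,0,0,0,255],[0.09,0.12,0,0,0,0,255],[0.09,0.12,0,0,0,0,255],[0.09,0.12,0,0,0,0,255],[0.09,0.12,0,0,0,0,255],[0.09,0.12,0,0,0,0,255]]' 50
cat >> h.py <<'E'
def arc(a0,al,s=0,z=.0945,r=.0655):
    print('TCP',np.round(state(),4))
    for a in al:
        d,t=goto(M-X*r*np.sin(a)+Y*(s+r*np.cos(a)),z,a+.911-a0); print(round(a,2),d,t)
E
python3 -c "
from h import *
arc(.9,[.84,.76,.68,.6,.52,.46,.42,.42])"
```

```text
t: 4.62
tool_pos: [0.4659, 0.0696, 0.0947]
tool_rot: [0.724, 3.056, 0.001]
contact_force: [3.4, -1.7, 1.4]
opening: 0.0147
TCP [-0.0513  0.041   0.0947]
0.84 [-0.03  0.37  0.02] [0.001 0.001 0.061]
0.76 [-0.09  0.89  0.02] [0.001 0.001 0.141]
0.68 [-0.19  1.41  0.02] [0.001 0.001 0.221]
0.6 [-0.33  1.91  0.02] [0.001 0.001 0.301]
0.52 [-0.51  2.4   0.02] [0.001 0.001 0.381]
0.46 [-0.67  2.76  0.02] [0.001 0.001 0.441]
0.42 [-0.79  2.99  0.02] [0.001 0.001 0.481]
0.42 [-0.79  2.99  0.02] [0.001 0.001 0.481]
```

```bash
python3 -m jog '[[-0.03,0.37,0,0,0,0.06,255],[-0.09,0.89,0,0,0,0.14,255],[-0.19,1.41,0,0,0,0.22,255],[-0.33,1.91,0,0,0,0.3,255],[-0.51,2.4,0,0,0,0.38,255],[-0.67,2.76,0,0,0,0.44,255],[-0.79,2.99,0,0,0,0.48,255],[-0.79,2.99,0,0,0,0.48,255]]' 50
python3 - <<'E'
from h import *
arc(.9,[.36,.3,.24,.18,.12,.06,0.0,-.03])
s=get_image('scene')
c=cv2.resize(s[218:268,182:232],None,fx=12,fy=12,interpolation=cv2.INTER_CUBIC)
cv2.imwrite('pics/s5.png',c[:,:,::-1])
E
```

```text
t: 5.28
tool_pos: [0.4868, 0.0931, 0.0947]
tool_rot: [1.429, 2.796, 0.002]
contact_force: [3.6, -0.1, 1.0]
opening: 0.0142
TCP [-0.0262  0.06    0.0947]
0.36 [-0.01  0.34  0.02] [0.002 0.001 0.061]
0.3 [-0.05  0.73  0.02] [0.002 0.001 0.121]
0.24 [-0.12  1.12  0.02] [0.002 0.    0.181]
0.18 [-0.2   1.5   0.02] [0.002 0.    0.241]
0.12 [-0.31  1.88  0.02] [0.002 0.    0.301]
0.06 [-0.44  2.25  0.02] [0.002 0.    0.361]
0.0 [-0.6   2.61  0.02] [0.002 0.    0.421]
-0.03 [-0.68  2.79  0.02] [0.002 0.    0.451]
```

View pics/s5.png

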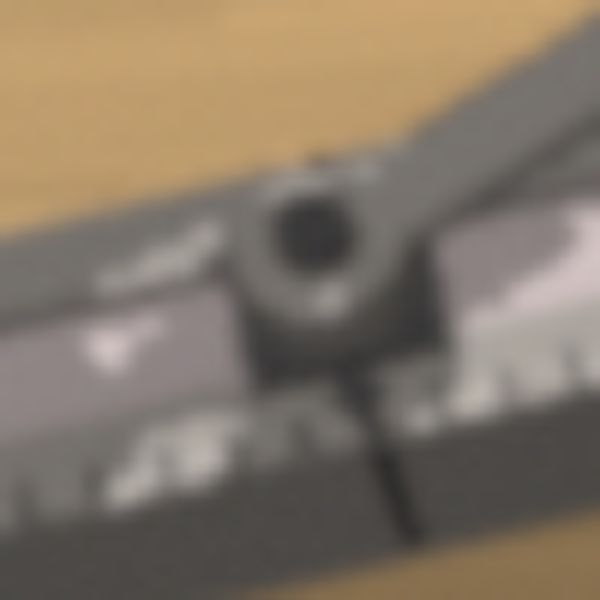

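The hub now sits at (317,233) and the plate middle at (351,372), against the mark line at about (357,375). That puts the leg within about 1 mm of the mark, so I'll close the lever.

```bash
python3 -m jog '[[-0.01,0.34,0,0,0,0.06,255],[-0.05,0.73,0,0,0,0.12,255],[-0.12,1.12,0,0,0,0.18,255],[-0.2,1.5,0,0,0,0.24,255],[-0.31,1.88,0,0,0,0.3,255],[-0.44,2.25,0,0,0,0.36,255],[-0.6,2.61,0,0,0,0.42,255],[-0.68,2.79,0,0,0,0.45,255]]' 60
python3 -c "
from h import *
arc(.9,[0,-.04])"
```

```text
t: 6.0
tool_pos: [0.5122, 0.1056, 0.0947]
tool_rot: [-2.014, -2.406, -0.003]
contact_force: [-4.3, 5.3, 6.7]
opening: 0.0143
TCP [0.0011 0.0673 0.0947]
0 [-0.18 -0.11  0.02] [-0.001 -0.004 -0.028]
-0.04 [-0.18  0.16  0.02] [-0.001 -0.004  0.012]
```

```bash
python3 -m jog '[[-0.1,0.2,0,0,0,0,255],[-0.1,0.2,0,0,0,0,255],[-0.1,0.2,0,0,0,0,255],[-0.1,0.2,0,0,0,0,255],[-0.1,0.2,0,0,0,0,255],[-0.1,0.2,0,0,0,0,255]]' 60
python3 - <<'E'
from h import *
arc(.9,[0,-.04])
s=get_image('scene')
f=lambda X:tuple(((proj('scene',X)-[182,218]+.5)*12).astype(int))
c=cv2.resize(s[208:268,182:247],None,fx=10,fy=10,interpolation=cv2.INTER_CUBIC)
cv2.imwrite('pics/s6.png',c[:,:,::-1])
f=lambda X:((proj('scene',X)-[182,208]+.5)*10).round()
print('hub',f([*M,.08]),'edge',f([*(M+.025*X),.062]),'grip foot a=0,.05,.1,.15',[f([*gw(0,a),.078]) for a in (0,.05,.1,.15)])
E
```

```text
t: 6.5
tool_pos: [0.5122, 0.1056, 0.0947]
tool_rot: [-2.007, -2.406, 0.001]
contact_force: [-5.1, 2.3, 6.0]
opening: 0.0143
TCP [0.0011 0.0674 0.0947]
0 [-0.19 -0.11  0.02] [-0.006 -0.006 -0.025]
-0.04 [-0.19  0.15  0.02] [-0.006 -0.006  0.015]
hub [270. 286.] edge [314. 458.] grip foot a=0,.05,.1,.15 [array([641., 204.]), array([636., 189.]), array([631., 174.]), array([625., 160.])]
```

View pics/s6.png

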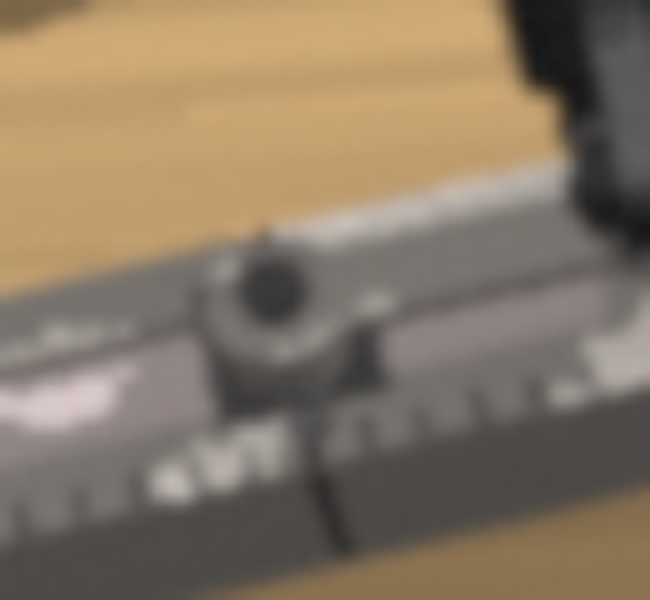

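Leg reads about +1 mm (hub (273,288), mark edge (315,470)), and the arm lies parallel to the rail. I'll push harder against the stop to confirm it's fully shut.

```bash
python3 -m jog '[[-0.05,0.4,0,0,0,0,255],[-0.05,0.6,0,0,0,0,255],[-0.05,0.6,0,0,0,0,255],[-0.05,0.6,0,0,0,0,255],[-0.05,0.6,0,0,0,0,255],[-0.05,0.6,0,0,0,0,255]]' 70
python3 -c "
from h import *
arc(.9,[0])"
```

```text
t: 7.05
tool_pos: [0.5128, 0.106, 0.0944]
tool_rot: [-1.997, -2.4, 0.018]
contact_force: [-20.0, -2.6, 17.1]
opening: 0.014
TCP [0.0017 0.0676 0.0944]
0 [-0.21 -0.17 -0.01] [-0.021 -0.008 -0.022]
```

15 N more force moved it only 0.6 mm, so the lever is on its firm stop. I'll ease back to a moderate hold.

```bash
python3 -m jog '[[0,0.2,0,0,0,0,255],[0,0.2,0,0,0,0,255],[0,0.2,0,0,0,0,255],[0,0.2,0,0,0,0,255],[0,0.2,0,0,0,0,255],[0,0.2,0,0,0,0,255]]' 60
python3 - <<'E'
from h import *
print(state(),get_obs()['contact_force'])
a=cv2.cvtColor(get_image('scene')[218:268,182:232],cv2.COLOR_RGB2GRAY).astype(np.float32)
# hub hole centroid (dark blob) near (209.3,236.8)
b=a[13:25,20:35]; w=np.clip(75-b,0,None); yy,xx=np.mgrid[:b.shape[0],:b.shape[1]]
c6=cv2.imread('pics/s6.png',0); c6=cv2.resize(c6,(65,60),interpolation=cv2.INTER_AREA)[10:60,:50].astype(np.float32)
print('hub shift since s6 (px)',cv2.phaseCorrelate(np.ascontiguousarray(c6[8:34,14:44]),np.ascontiguousarray(a[8:34,14:44])))
E
```

```text
t: 7.55
tool_pos: [0.5123, 0.1059, 0.0946]
tool_rot: [-1.991, -2.4, 0.026]
contact_force: [-9.0, -2.6, 8.9]
opening: 0.014
(np.float64(0.0012660956721277491), np.float64(0.06758749931038459), np.float64(0.09457320913828222)) [-8.95020819 -2.58540272  8.87113518]
hub shift since s6 (px) ((-0.11764386943450944, 0.5861564677454574), 0.9985615571339925)
```

Nothing has moved since the last picture beyond its resolution. Handing in.

```bash
python3 -c "
from h import *
print(finish_job()); print(state(),get_obs()['contact_force'],get_obs()['opening'])"
```

```text
the job is handed in; nothing more can be done
None
the job is handed in; nothing more can be done
```

I pulled the leg out by the lever's grip until the clamp stood on the long mark, with the lever still open at about 0.9 rad. After a pause there, I swung the lever shut along its arc. The job is handed in with the grip still held at 60 N and the lever pushed shut. The clock read about 7.6 s of the 40 s allowed.

**What the last checks showed:**
- **Leg on the mark:** it ended about +1 mm (outwards) from the mark, give or take 1–1.5 mm, within the 4 mm limit. The cam pushed it out about 1.5 mm as the lever closed.
- **Lever shut:** in the last picture the arm lay parallel to the rail. Pushing about 15 N harder moved it only 0.6 mm, so it is on its stop. I did not measure its angle directly.
- **Grip:** the fingers stood at 14 mm on the 16 mm grip, with about 9 N of sideways push holding the lever shut. I did not read the finger force itself.
- **Loose parts:** I kept the fingers above the cup and tamper and did not touch anything that I could see. I took no final picture of the cup, tools and parts.

**Where checks disagreed:** with the lever still open, the readings of the leg differed. The grip's position gave 0, while the hub and clamp plate in the pictures gave -1.3 to -2.8 mm. I took it as about -1.5 mm and moved the leg out by that much. A reading taken before the final bite then gave about -0.5 mm.

The top camera could not help with this, because the arm hid the rail.

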